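Roll the masking tape into its dock

TASK

The roll of masking tape stands on its rim on the bench, facing the mouth of its grey dock. Roll it along on its rim into the dock, over the low yellow hump, until it stands parked up against the red end stop, then leave it. Do not lift or drag it, let it fall over, or disturb the other things.

Things in the scene. Friction and masses are not known exactly. Their poses are not given: they have to be found in the camera images.
- tape_centre (a point): Centre of the loose roll of cream masking tape (its hole is blocked), 97 mm in diameter, 25 mm wide, 0.08-0.17 kg, standing on its rim: this point is 48 mm above the bench. z axis: the level axle. Starts 170-230 mm before its parked place, within 4 mm of the dock's centre line and 2.5 degrees of its direction. Rolls easily and stays upright when pushed slowly from behind near mid-height.
- tape_mark (a point): The blue tab at the free end of the tape, on the rim half-way across the width; at the top (96 mm up) at the start and goes round as the roll rolls.
- dock: Grey dock fixed to the bench. Origin: on the bench (z=0) under the parked roll's centre; x axis: way of rolling in; z up. Two side rails 28 mm high, 37 mm apart, x = -44 to 61 mm, flaring to 72 mm apart at x = -88; Yellow floor hump: rises gently from x = -75 to 2.2 mm at -30, falls to 0 at 5, so the roll leans on the red end stop (34 mm high, face at x = 46 mm).
- filter_box: bystander: flat round blue box, 111 mm in diameter, 22 mm high, lying flat; origin at the centre of its underside
- petri_dish: bystander: clear petri dish, 62 mm in diameter, 15 mm high, lying flat; origin at the centre of its underside
- bottle: bystander: small translucent white bottle with blue cap, 44 mm in diameter, 92 mm high; origin at the centre of its underside
- timer: bystander: cream bench timer, 64 x 64 x 20 mm; origin at the centre of its underside

How it is judged:
By the outcome, as a careful person would: the job done as asked, in the order asked, and still so for the second after the job is handed in, with the robot touching nothing.
It also fails if it takes over 35 s, if anything falls off the work surface, if the arm or the gripper's body presses on something with over 40 N, if the wrist force passes 120 N, or if a joint passes its speed limit or range.

ROBOT

A 6-joint arm with a two-finger parallel gripper is mounted at the origin on a cart in front of the work surface, level with it; the furniture and walls round the work are solid. World frame = base frame: x ahead of the robot, y to its left, z up, the work surface at z = 0. Lengths are in m, angles in rad, forces in N, time in s.
With the tool pointing down it reaches from about 0.325 to 0.85 m from the base axis. Payload 15.5 kg.
Tool frame: the origin (TCP) lies on the centre line of the jaws, within the pads' length; the fingertips stand arm.tip_reach ahead of it and the grasp point (between the pads) lies 8 mm behind it (arm.tip_reach is the distance from the TCP to the fingertips, in m); x points along the fingers, y is the direction in which the jaws open and shut, and the axes are right-handed (so a half turn about x gives the same grasp; the last joint's range is limited). The gripper opens to 91 mm and grips with 3 to 60 N. Pads are 32 mm wide; open, the fingers measure 118 mm over their backs; the gripper's body (76 mm by 178 mm) begins 60 mm behind the grasp point.
Start: joints at [1.038, 0.494, 1.345, -0, 1.302, -0.096], TCP at [0.265, 0.566, 0.225] pointing down, gripper open.
Joint ranges: [-2.91, 2.91], [-0.82, 2.16], [0.22, 2.67], [-1.22, 4.37], [0.12, 2.79], [-3.08, 3.08]. Speed limits (rad/s): [1.89, 1.89, 2.57, 3.01, 3.01, 3.01].

INTERFACE

Orientations are given as a unit quaternion [w, x, y, z].
In Python, from bench import arm gives the robot as it stands. The module is installed in compiled form; this text tells all that it offers. Calls block until the motion is done:
- arm.goto(position, orientation): joint-space move of the TCP to a pose.
- arm.movel(position, rot=None, feed=0.15): straight line of the TCP; rot=None keeps the orientation; feed is the mean speed in m/s.
- arm.move_j(angles): joint-space move.
- arm.command_gripper(opening, grasp_force=None): opening from 0.0 (shut) to 1.0 (fully open); grasp_force is the grip in N (None keeps the last); returns when the fingers have stopped.
- arm.sleep(seconds).
- arm.ik(position, orientation): joint angles nearest the present ones, or None.
- arm.sense(): the state.
- arm.camera(name): name is "scene" or "side" or "wrist"; returns the picture (420x560x3 uint8, red, green, blue); there is no depth.
- arm.camera_params(name): a dict with "fx", "fy", "cx", "cy" (pixels), "k1" (the pictures are not rectified: a ray, as slopes to the right and down, at radius r is drawn at 1 + k1 r^2 times it, then the intrinsics apply), "T" (4x4, takes a point from camera to world coordinates); the wrist camera has in their place "hand_eye" (4x4, takes a point from camera to tool coordinates, whose origin is the TCP and whose axes are the tool frame's). Camera axes: x right, y down, z forward; pixel columns grow to the right and rows downward; lengths in m; the calibration is good to about 2 mm. A picture is of the moment at which its call begins: read the wrist's pose just before it. camera_params takes no time and is no camera call.
A pose or a line that the arm cannot do raises arm.Unreachable and nothing moves.
- arm.sign_off(): hands the job in, once; it reports no verdict.
The state is a dict: "t": time; "qpos": joint angles; "joint_velocities": joint speeds; "joint_torque": joint torques, N m; "ee_pos": TCP position; "eef_rot": TCP orientation; "ft_force": force on the tool from outside, world axes, zero at the start; "moment": the same for the moment, N m; "opening": opening from 0.0 (shut) to 1.0 (fully open).
Only numpy, scipy, OpenCV 4.12 (cv2) and the standard library are available. Lean on these libraries where they do the work, as an engineer would, in place of code of your own. Each camera call takes 0.05 s, during which the arm holds its last target.

## Working session

There is one attempt and no reset: what is moved stays moved. The work goes in short steps, each a Python script; the robot and the scene stay as the last script left them, time stands still between calls to the robot, and variables do not carry over. Pictures are saved under pics/ and viewed, and the job is handed in when it is done.

```bash
mkdir -p pics; python3 - <<'E'
from bench import arm
import cv2
s=arm.sense();print(s, arm.tip_reach)
for n in("scene","side","wrist"):
    cv2.imwrite(f"pics/{n}0.png",arm.camera(n)[:,:,::-1]);print(n,arm.camera_params(n))
E
```

```text
{'t': 0.0, 'qpos': array([ 1.03752076e+00,  4.94203636e-01,  1.34611650e+00, -6.02683768e-06,
        1.30248972e+00, -9.55238983e-02]), 'joint_velocities': array([ 3.64045585e-04, -8.41770869e-05,  1.12794554e-03,  1.65783702e-03,
        8.59558297e-05, -8.73976705e-04]), 'joint_torque': array([-6.41709448e-04, -8.78777862e+01, -3.81853187e+01,  7.05433264e-02,
        5.34168317e-02, -2.47410838e-05]), 'ee_pos': array([0.26477033, 0.56575237, 0.22433049]), 'eef_rot': array([ 0.6901056 ,  0.15312533,  0.69036786, -0.15394511]), 'ft_force': array([ 0.43149315, -0.13242161, -0.00233279]), 'moment': array([-0.00233693, -0.02204523, -0.01837181]), 'opening': 1.0004690047885845} 0.011
scene {'fx': 539.3904650230565, 'fy': 539.3904650230565, 'cx': 279.02369231051415, 'cy': 215.52594065973224, 'k1': -0.14073143507659155, 'T': array([[ 0.63984672, -0.45994773,  0.6156657 , -0.07021562],
       [-0.76839854, -0.36971577,  0.52237336, -0.44396992],
       [-0.01264312, -0.80731551, -0.58998459,  0.70524553],
       [ 0.        ,  0.        ,  0.        ,  1.        ]])}
side {'fx': 480.89925
[... 156 characters left out ...]
034221  ,  0.6070612 ],
       [ 0.03175794,  0.66340242, -0.74758857,  0.91867651],
       [ 0.01576651, -0.74820529, -0.66327992,  0.78432398],
       [ 0.        ,  0.        ,  0.        ,  1.        ]])}
wrist {'fx': 306.8253744175891, 'fy': 306.8253744175891, 'cx': 278.46439175453037, 'cy': 209.5068358822793, 'k1': -0.0027677689728575713, 'hand_eye': array([[-1.45422147e-04, -2.41304354e-01,  9.70449477e-01,
        -1.60175640e-01],
       [ 9.99999943e-01,  2.59812857e-04,  2.14453320e-04,
         6.60169271e-04],
       [-3.03883771e-04,  9.70449453e-01,  2.41304302e-01,
        -6.71338936e-02],
       [ 0.00000000e+00,  0.00000000e+00,  0.00000000e+00,
         1.00000000e+00]])}
```

View pics/scene0.png

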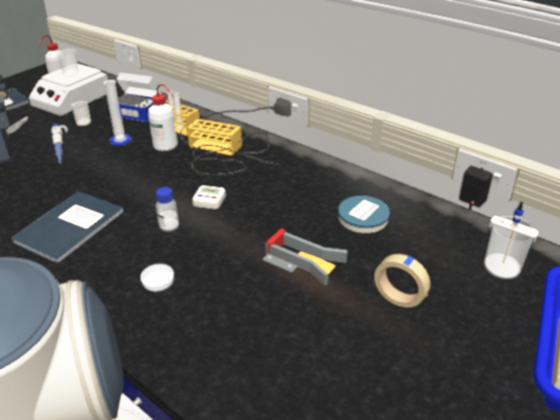

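View pics/side0.png

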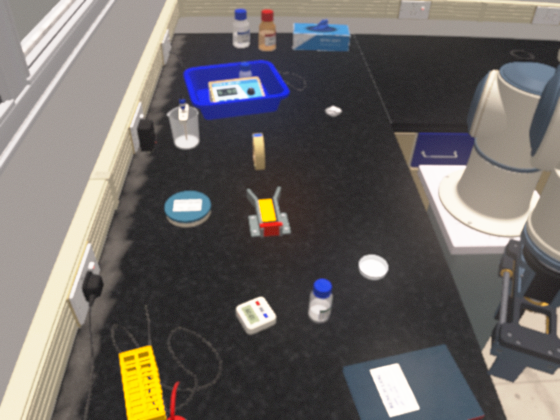

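View pics/wrist0.png

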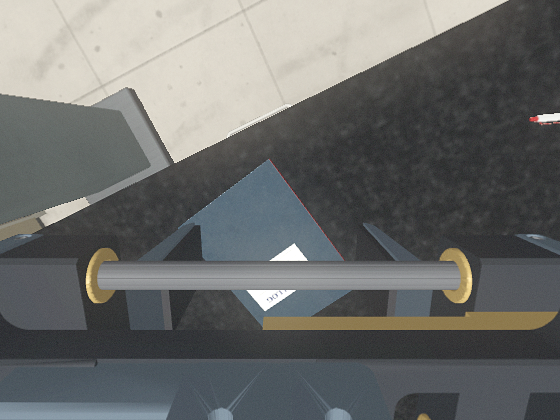

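```bash
python3 - <<'E'
import cv2,numpy as np
a=cv2.imread("pics/scene0.png");b=cv2.imread("pics/side0.png")
c=a[220:320,255:445];d=b[120:250,225:315]
cv2.imwrite("pics/zs.png",cv2.resize(c,None,fx=4,fy=4,interpolation=cv2.INTER_CUBIC))
cv2.imwrite("pics/zd.png",cv2.resize(d,None,fx=4.5,fy=4.5,interpolation=cv2.INTER_CUBIC))
E
```

```text
(no output)
```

View pics/zs.png

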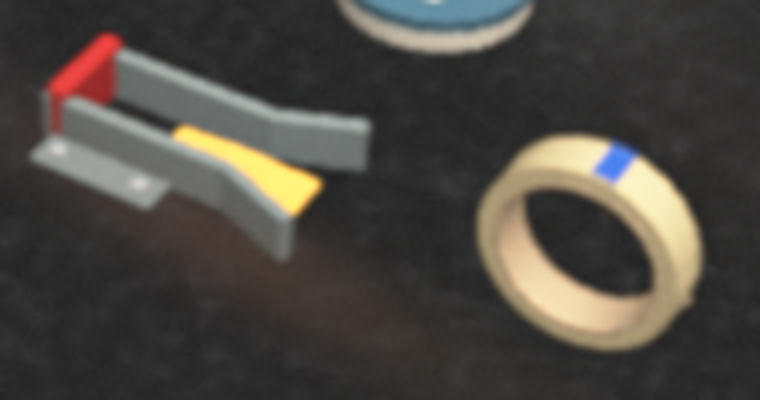

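View pics/zd.png

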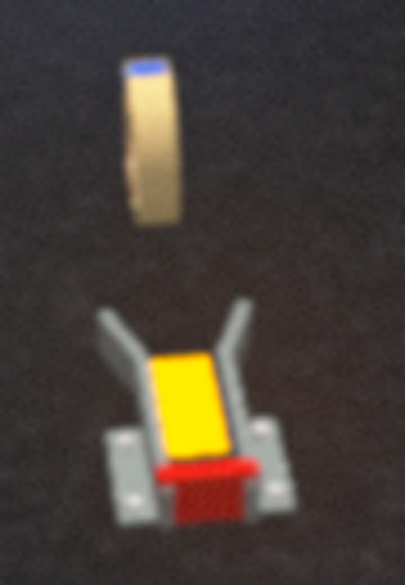

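```bash
cat > h.py <<'E'
from bench import arm
import cv2,numpy as np
def ray(n,uv,z,T=None):
    p=arm.camera_params(n);K=np.array([[p['fx'],0,p['cx']],[0,p['fy'],p['cy']],[0,0,1]])
    x=cv2.undistortPoints(np.array([[uv]],float),K,np.array([p['k1'],0,0,0,0]))[0,0]
    T=p['T'] if T is None else T
    d=T[:3,:3]@np.array([*x,1]);o=T[:3,3];return o+d*(z-o[2])/d[2]
def blob(img,lo,hi,roi):
    x0,y0,x1,y1=roi;h=cv2.cvtColor(img[y0:y1,x0:x1],cv2.COLOR_RGB2HSV)
    m=cv2.inRange(h,np.array(lo),np.array(hi));M=cv2.moments(m,True)
    return (M['m10']/M['m00']+x0,M['m01']/M['m00']+y0),int(M['m00']),m
E
python3 - <<'E'
from h import *
np.set_printoptions(precision=4,suppress=True)
a=cv2.imread("pics/scene0.png")[:,:,::-1].copy();b=cv2.imread("pics/side0.png")[:,:,::-1].copy()
for n,im,roi in(("scene",a,(370,250,440,310)),("side",b,(245,128,275,175))):
    c,N,m=blob(im,(100,100,80),(130,255,255),roi);print(n,'tab',c,N,ray(n,c,.096))
    c,N,m=blob(im,(10,40,90),(35,255,255),roi);print(n,'roll',c,N)
for n,im,roi in(("scene",a,(255,220,350,290)),("side",b,(240,180,300,245))):
    c,N,m=blob(im,(20,150,100),(32,255,255),roi);print(n,'yel',c,N,ray(n,c,.001))
    c,N,m=blob(im,(0,150,200),(8,255,255),roi);print(n,'red',c,N,ray(n,c,.034))
    m2=m
S=lambda x,y:((x+.5)/4-.5+255,(y+.5)/4-.5+220)
D=lambda x,y:((x+.5)/4.5-.5+225,(y+.5)/4.5-.5+120)
for name,z,s,d in(("tipfar(x hi)",.028,S(368,119),D(103,311)),("tipnear",.028,S(292,215),D(246,300)),("kinkhi",.028,S(275,108),D(145,355)),("kinklo",.028,S(225,163),D(220,350)),
  ("yel tip lo",0,S(292,213),D(216,353)),("yel tip hi",0,S(322,183),D(150,357)),("redback hi",.034,S(108,35),D(157,466)),("redback lo",.034,S(48,90),D(257,463))):
    print(name,ray("scene",s,z)[:2],ray("side",d,z)[:2])
T=arm.sense();print(arm.ik([.6,-.25,.15],T['eef_rot']))
E
```

```text
scene tab (408.77358490566036, 259.54716981132077) 53 [ 0.607  -0.1619  0.096 ]
scene roll (401.872514619883, 280.93333333333334) 1710
side tab (257.5, 134.5) 12 [ 0.603  -0.1649  0.096 ]
side roll (258.43544303797466, 152.3367088607595) 395
scene yel (327.4666666666667, 264.1333333333333) 15 [0.5998 0.0013 0.001 ]
scene red (275.7341772151899, 235.9873417721519) 79 [0.5727 0.111  0.034 ]
side yel (266.687898089172, 209.71974522292993) 314 [0.5823 0.0281 0.001 ]
side red (270.1388888888889, 223.93055555555554) 72 [0.5765 0.115  0.034 ]
tipfar(x hi) [ 0.6331 -0.0196] [ 0.6294 -0.0215]
tipnear [ 0.5531 -0.0312] [ 0.5494 -0.0303]
kinkhi [0.6114 0.021 ] [0.6063 0.0169]
kinklo [0.563  0.0153] [0.5654 0.0132]
yel tip lo [ 0.5801 -0.0133] [ 0.5662 -0.0177]
yel tip hi [ 0.6071 -0.012 ] [ 0.6035 -0.0146]
redback hi [0.5994 0.1177] [0.6008 0.112 ]
redback lo [0.5464 0.1124] [0.5498 0.1105]
[-0.4861  0.602   1.3641 -0.001   1.1756 -1.6187]
```

```bash
cat >> h.py <<'E'
from scipy.spatial.transform import Rotation as R
O=np.array([0.5806,0.0616]);ANG=np.deg2rad(97.0)
d=np.array([np.cos(ANG),np.sin(ANG)]);n=np.array([d[1],-d[0]])
def quat(sg):
    x=np.array([0,0,-1.]);z=sg*np.array([*d,0]);y=np.cross(z,x)
    q=R.from_matrix(np.stack([x,y,z],1)).as_quat();return q[[3,0,1,2]]
def P(s,l,z): return np.array([*(O+s*d+l*n),z])
E
python3 - <<'E'
from h import *
np.set_printoptions(precision=4,suppress=True)
roll=np.array([.605,-.1634])-O;print(roll@d,roll@n)
for sg in(1,-1): print(sg,[arm.ik(P(s,0,.047),quat(sg)) for s in(-.32,-.066)])
q=quat(-1)
arm.command_gripper(0.1)
arm.goto(P(-.33,-.002,.16),q)
s=arm.sense();print(s['t'],s['ee_pos'])
for nm in("wrist","side"): cv2.imwrite(f"pics/{nm}1.png",arm.camera(nm)[:,:,::-1])
E
```

```text
-0.22629649609838304 -0.003202476166109918
1 [array([-0.4808,  0.7484,  1.387 , -0.    ,  1.0062,  2.5386]), array([-0.1081,  0.664 ,  1.6074, -0.    ,  0.8702,  2.9114])]
-1 [array([-0.4808,  0.7484,  1.387 , -0.    ,  1.0062, -0.603 ]), array([-0.1081,  0.664 ,  1.6074, -0.    ,  0.8702, -0.2302])]
4.6083 [ 0.6191 -0.2655  0.1601]
```

View pics/wrist1.png

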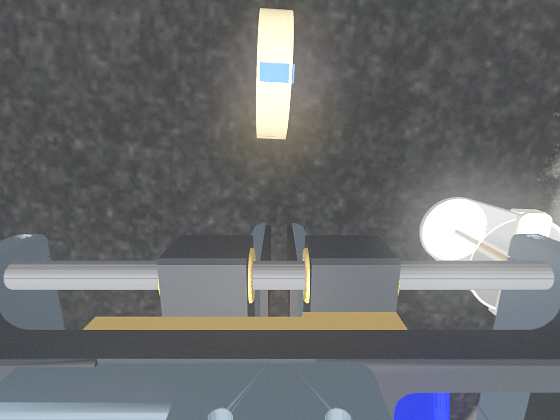

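View pics/side1.png

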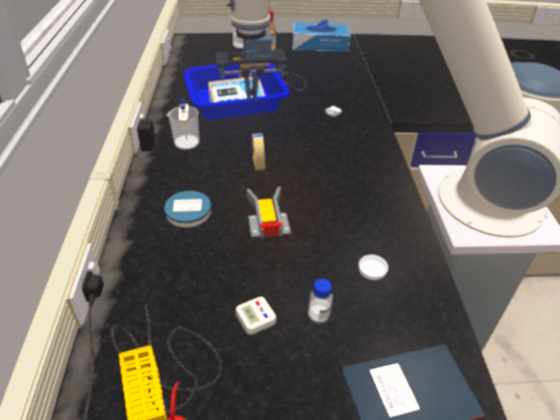

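```bash
python3 - <<'E'
from h import *
np.set_printoptions(precision=4,suppress=True)
s=arm.sense();q=s['eef_rot'];W=np.eye(4);W[:3,:3]=R.from_quat(q[[1,2,3,0]]).as_matrix();W[:3,3]=s['ee_pos']
T=W@arm.camera_params("wrist")["hand_eye"]
im=cv2.imread("pics/wrist1.png")[:,:,::-1].copy()
def sl(p): v=p[:2]-O;return np.array([v@d,v@n])
c,N,m=blob(im,(95,90,80),(130,255,255),(240,40,310,100));print('tab',c,N,sl(ray('wrist',c,.096,T)))
h=cv2.cvtColor(im,cv2.COLOR_RGB2HSV);m=cv2.inRange(h,np.array((8,25,120)),np.array((130,255,255)))
for r in(15,30,50,72,90,110,130):
    k=np.where((im[r,230:320].min(1)>0)&(im[r,230:320].max(1)>125))[0]+230;print(r,k.min(),k.max(),sl(ray('wrist',(k.mean(),r),.09,T)))
for nm,uv,z in(("beaker base left",(421,230),0),("beaker rim L/top",(500,215),.11),("tray edge",(420,393),.05)):print(nm,ray('wrist',uv,z,T),sl(ray('wrist',uv,z,T)))
for nm,uv,z in(("tray near edge bottom",(240,116),0.0),("trayR",(290,95),.05),("beakbase",(186,143),0)):p=ray('side',uv,z);print(nm,p,sl(p))
E
```

```text
tab (277.99074074074076, 71.21296296296296) 108 [-0.2207 -0.0013]
15 259 293 [-0.1848 -0.0027]
30 258 293 [-0.1938 -0.003 ]
50 257 293 [-0.2062 -0.0034]
72 250 303 [-0.2202 -0.001 ]
90 245 309 [-0.2319 -0.0017]
110 235 304 [-0.2454 -0.0049]
130 255 292 [-0.2593 -0.0048]
beaker base left [ 0.779  -0.2809  0.    ] [-0.3641  0.1552]
beaker rim L/top [ 0.7746 -0.2346  0.11  ] [-0.3177  0.1565]
tray edge [ 0.7947 -0.4467  0.05  ] [-0.5306  0.1506]
tray near edge bottom [ 0.6574 -0.4255  0.    ] [-0.4928  0.0168]
trayR [ 0.4973 -0.4705  0.05  ] [-0.518  -0.1475]
beakbase [ 0.8125 -0.2726  0.    ] [-0.36    0.1894]
```

```bash
python3 - <<'E'
from h import *
np.set_printoptions(precision=4,suppress=True)
arm.movel(P(-.325,-.002,.047),feed=.12)
arm.movel(P(-.292,-.002,.047),feed=.03)
arm.movel(P(-.19,-.0015,.047),feed=.03)
s=arm.sense();print(s['t'],s['ee_pos'],s['ft_force'])
for nm in("wrist","side","scene"): cv2.imwrite(f"pics/{nm}2.png",arm.camera(nm)[:,:,::-1])
a=cv2.imread("pics/scene2.png")[200:340,230:450];b=cv2.imread("pics/side2.png")[100:260,200:330]
w=cv2.imread("pics/wrist2.png")[:280]
A=np.zeros((600,800,3),np.uint8);A[:280,:440]=cv2.resize(a,(440,280));A[:320,440:700]=cv2.resize(b,(260,320));A[320:600,:560]=w
cv2.imwrite("pics/m2.png",A)
E
```

```text
10.6 [ 0.6023 -0.1272  0.047 ] [-0.9406 -0.1006 -1.7088]
```

View pics/m2.png

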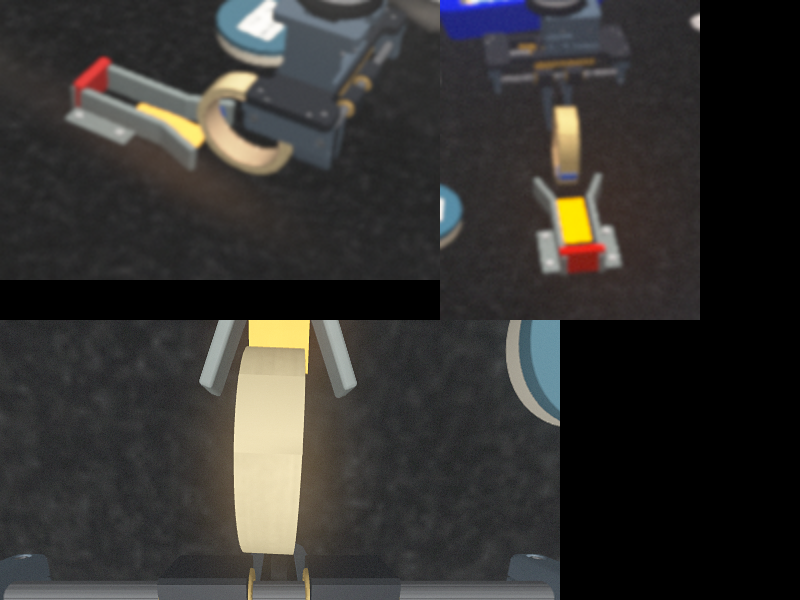

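```bash
python3 - <<'E'
from h import *
arm.movel(P(-.11,-.0015,.047),feed=.03)
s=arm.sense();print(s['t'],s['ee_pos'],s['ft_force'])
for nm in("wrist","side","scene"): cv2.imwrite(f"pics/{nm}3.png",arm.camera(nm)[:,:,::-1])
a=cv2.imread("pics/scene3.png")[200:340,230:450];b=cv2.imread("pics/side3.png")[100:260,200:330]
w=cv2.imread("pics/wrist3.png")[:280]
A=np.zeros((600,800,3),np.uint8);A[:280,:440]=cv2.resize(a,(440,280));A[:320,440:700]=cv2.resize(b,(260,320));A[320:600,:560]=w
cv2.imwrite("pics/m3.png",A)
E
```

```text
13.5667 [ 0.59252076 -0.04783646  0.04699946] [ 0.68844175 -1.59144784  1.53949699]
```

View pics/m3.png

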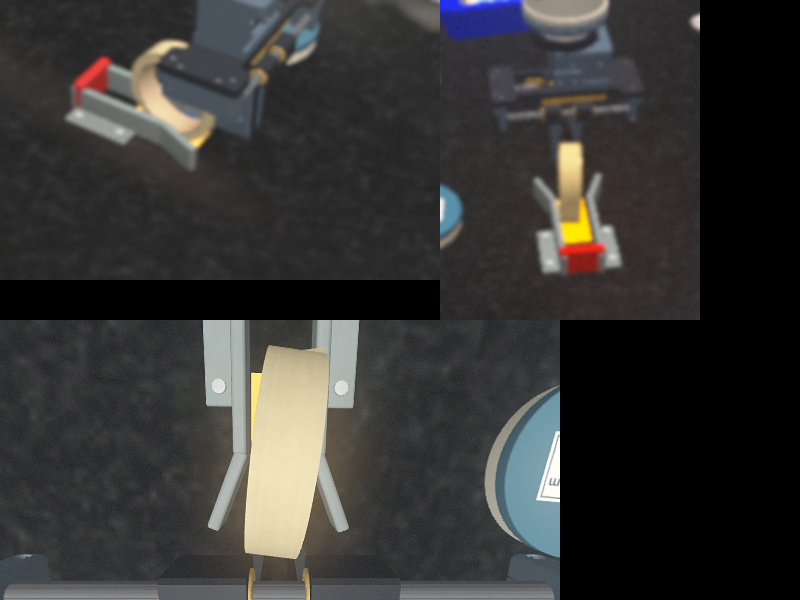

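```bash
python3 - <<'E'
import cv2
w=cv2.imread("pics/wrist3.png")[0:300,180:380]
cv2.imwrite("pics/w3z.png",cv2.resize(w,(400,600),interpolation=cv2.INTER_CUBIC))
E
```

```text
(no output)
```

View pics/w3z.png

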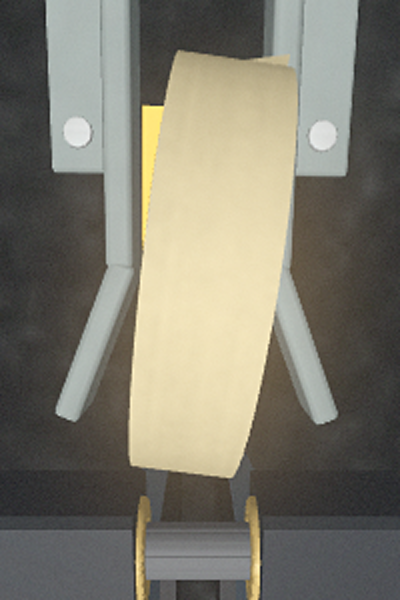

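```bash
python3 - <<'E'
from h import *
arm.command_gripper(0.0,5)
arm.movel(P(-.11,.003,.047),feed=.02)
def snap(i):
    cv2.imwrite(f"pics/wrist{i}.png",arm.camera("wrist")[:,:,::-1])
snap('4a')
arm.movel(P(-.098,.005,.047),feed=.02)
s=arm.sense();print(s['t'],s['ee_pos'],s['ft_force'])
snap('4b')
A=np.hstack([cv2.resize(cv2.imread(f"pics/wrist{k}.png")[0:300,180:380],(400,600)) for k in('4a','4b')])
cv2.imwrite("pics/m4.png",A)
E
```

```text
15.2333 [ 0.59744458 -0.0350032   0.04694068] [0.1528396  0.41548512 0.54176406]
```

View pics/m4.png

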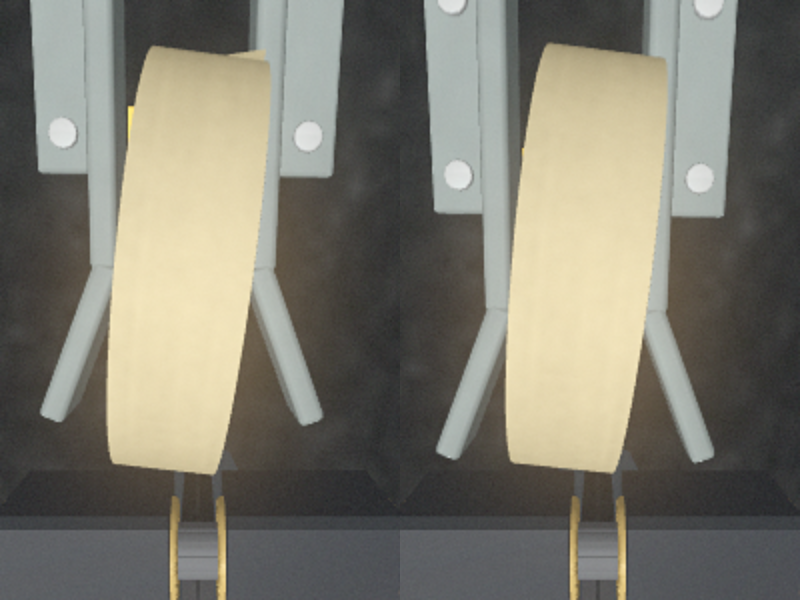

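```bash
python3 - <<'E'
from h import *
def snap(i):
    cv2.imwrite(f"pics/wrist{i}.png",arm.camera("wrist")[:,:,::-1])
arm.movel(P(-.088,.005,.047),feed=.02)
snap('5a')
arm.movel(P(-.075,.004,.047),feed=.015)
s=arm.sense();print(s['t'],s['ee_pos'],s['ft_force'])
snap('5b')
A=np.hstack([cv2.resize(cv2.imread(f"pics/wrist{k}.png")[0:300,180:380],(400,600)) for k in('5a','5b')])
cv2.imwrite("pics/m5.png",A)
E
```

```text
17.0 [ 0.5937513  -0.01244056  0.04701907] [ 0.63477642  0.20411844 -0.30154272]
```

View pics/m5.png

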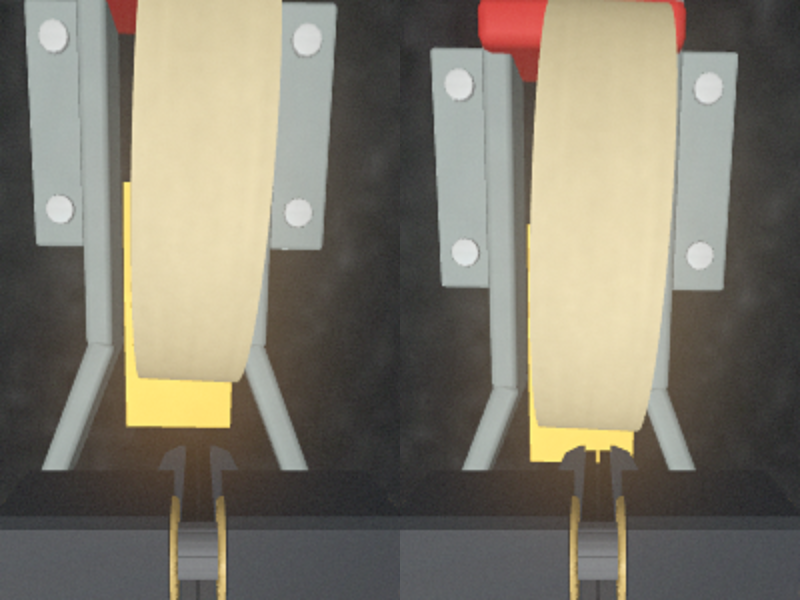

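```bash
python3 - <<'E'
from h import *
f0=np.mean([arm.sense()['ft_force'][:2]@d for _ in range(3)])
x=-.068
arm.movel(P(x,.004,.047),feed=.02)
while x<-.060:
    f=arm.sense()['ft_force'][:2]@d;print(x,round(f-f0,2))
    if f-f0<-2: break
    x+=.0015;arm.movel(P(x,.004,.047),feed=.015)
arm.movel(P(x-.006,.004,.047),feed=.02)
arm.movel(P(x-.07,.004,.047),feed=.08)
s=arm.sense();print(s['t'],s['ee_pos'],s['ft_force'])
for nm in("wrist","side","scene"): cv2.imwrite(f"pics/{nm}6.png",arm.camera(nm)[:,:,::-1])
a=cv2.imread("pics/scene6.png")[200:340,230:450];b=cv2.imread("pics/side6.png")[100:260,200:330]
w=cv2.imread("pics/wrist6.png")[:280]
A=np.zeros((600,800,3),np.uint8);A[:280,:440]=cv2.resize(a,(440,280));A[:320,440:700]=cv2.resize(b,(260,320));A[320:600,:560]=w
cv2.imwrite("pics/m6.png",A)
E
```

```text
-0.068 0.51
-0.0665 0.45
-0.065 -2.5
19.45 [ 0.600881   -0.07160746  0.0469842 ] [0.22362161 0.25454556 0.31139711]
```

View pics/m6.png

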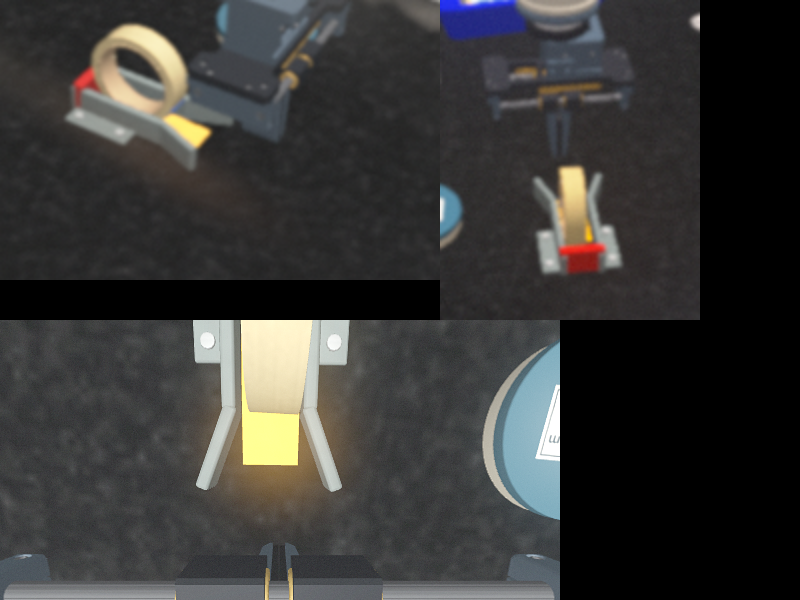

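```bash
python3 - <<'E'
from h import *
np.set_printoptions(precision=4,suppress=True)
a=cv2.resize(cv2.imread("pics/scene6.png")[200:280,255:340],None,fx=5,fy=5,interpolation=2)
b=cv2.resize(cv2.imread("pics/side6.png")[170:250,240:310],None,fx=5,fy=5,interpolation=2)
cv2.imwrite("pics/z6.png",np.hstack([a,b]))
E
```

```text
(no output)
```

View pics/z6.png

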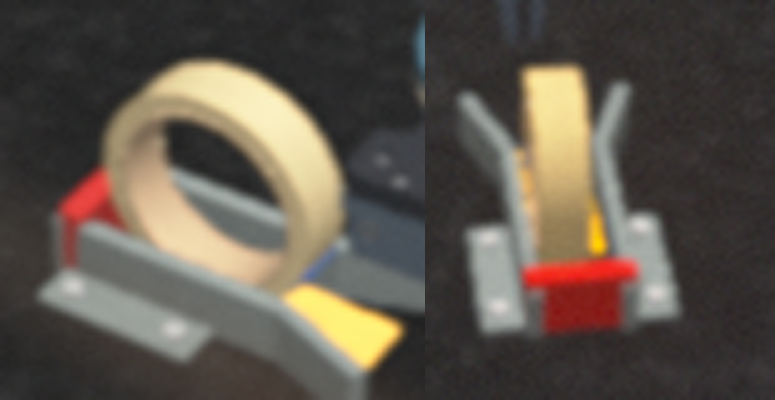

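```bash
python3 - <<'E'
from h import *
np.set_printoptions(precision=4,suppress=True)
im=cv2.imread("pics/scene6.png")[:,:,::-1].copy()
c,N,m=blob(im,(100,90,60),(130,255,255),(305,243,330,265));print(c,N)
p=arm.camera_params("scene")
A=ray('scene',c,0);B=ray('scene',c,.1);n3=np.array([*n,0]);O3=np.array([*O,0])
for l in(0,.003):
    t=((O3-A)@n3+l)/((B-A)@n3);q=A+t*(B-A);s=(q-O3)@np.array([*d,0]);print(l,s,q[2],np.rad2deg(np.arctan2(s,q[2]-.0485))%360, np.hypot(s,q[2]-.0485))
# mid-way (stage 2): side tab
im=cv2.imread("pics/side2.png")[:,:,::-1].copy()
c,N,m=blob(im,(100,90,60),(130,255,255),(255,180,275,195));print(c,N)
A=ray('side',c,0);B=ray('side',c,.1);print([( (A+t*(B-A)-O3)@np.array([*d,0]),t*.1) for t in (.1,.2,.3,.4)])
E
```

```text
Traceback (most recent call last):
  File "h.py", line 11, in blob
    return (M['m10']/M['m00']+x0,M['m01']/M['m00']+y0),int(M['m00']),m
            ~~~~~~~~^~~~~~~~~
ZeroDivisionError: float division by zero
```

```bash
python3 - <<'E'
from h import *
np.set_printoptions(precision=4,suppress=True)
n3=np.array([*n,0]);O3=np.array([*O,0]);d3=np.array([*d,0])
c=(319.0,252.5)
A=ray('scene',c,0);B=ray('scene',c,.1)
for l in(-.008,0,.006):
    t=((O3-A)@n3+l)/((B-A)@n3);q=A+t*(B-A);s=(q-O3)@d3;print(l,s,q[2],np.rad2deg(np.arctan2(s,q[2]-.0485))%360, np.hypot(s,q[2]-.0485))
im=cv2.imread("pics/side2.png")[:,:,::-1].copy()
h=cv2.cvtColor(im,cv2.COLOR_RGB2HSV)[180:196,254:276]
ys,xs=np.where((h[...,0]>95)&(h[...,0]<135)&(h[...,1]>60)&(h[...,2]>60));c=(xs.mean()+254,ys.mean()+180);print(c,len(xs))
A=ray('side',c,0);B=ray('side',c,.1)
for t in np.arange(0,.8,.05):
    q=A+t*(B-A);s=q[:2]-O;s=s@d;print(round(s,4),round(q[2],4),np.hypot(s+.1255,q[2]-.0485).round(4),(np.rad2deg(np.arctan2(s+.1255,q[2]-.0485))).round(1))
E
```

```text
-0.008 -0.0526852010728464 0.04077479935397152 261.6581973831501 0.05324855995337014
0 -0.04845634544991012 0.033176267449475924 252.45107194264978 0.05082159180546214
0.006 -0.04528470373270793 0.027477368521104228 245.0977392477651 0.049926500242422275
(np.float64(263.6666666666667), np.float64(187.95238095238096)) 21
-0.1206 0.0 0.0488 174.2
-0.1144 0.005 0.0449 165.7
-0.1082 0.01 0.0422 155.8
-0.102 0.015 0.0409 145.0
-0.0959 0.02 0.0411 133.9
-0.0897 0.025 0.0428 123.3
-0.0835 0.03 0.0459 113.8
-0.0774 0.035 0.05 105.7
-0.0712 0.04 0.055 98.9
-0.065 0.045 0.0606 93.3
-0.0588 0.05 0.0667 88.7
-0.0527 0.055 0.0731 84.9
-0.0465 0.06 0.0798 81.7
-0.0403 0.065 0.0868 79.0
-0.0342 0.07 0.0938 76.8
-0.028 0.075 0.101 74.8
```

```bash
python3 - <<'E'
from h import *
arm.movel(P(-.17,.004,.16),feed=.1)
print(arm.sense()['t'])
b=arm.camera("side");cv2.imwrite("pics/side7.png",b[:,:,::-1])
a=cv2.imread("pics/side0.png")[:,:,::-1]
D=np.abs(a.astype(int)-b).max(2)
for nm,(x0,y0,x1,y1) in dict(box=(160,188,216,230),dish=(352,250,395,285),bottle=(303,275,338,325),timer=(230,293,280,336),dock=(245,220,295,240)).items(): print(nm,(D[y0:y1,x0:x1]>40).sum())
x=cv2.imread("pics/side6.png")[170:250,240:310].astype(int)-cv2.imread("pics/side7.png")[170:250,240:310]
print('roll moved px',(np.abs(x).max(2)>40).sum())
arm.sign_off()
E
```

```text
20.9333
box 0
dish 0
bottle 0
timer 0
dock 23
roll moved px 0
the job is handed in; nothing more can be done
```

I rolled the tape into the dock by pushing it slowly from behind at mid-height with the nearly closed fingers. It went over the yellow hump and now stands against the red end stop. I backed the arm off, raised it clear and handed the job in at about 21 s.

**Parked and upright:** The fingers met firm resistance within 1 mm of where the parked roll should be. The later pictures show it upright between the rails, and it did not move after I let go.

**Bystanders:** Before-and-after side pictures show no change at the filter box, petri dish, bottle or timer. A few pixels changed in the dock region, where the roll now stands.

**What was not perfect:**
- **Yaw on the hump:** The roll turned about 6–7 degrees and touched one rail. I closed the fingers and pushed on that side to straighten it, and it ended nearly straight.
- **Rolling or sliding:** The blue tab went round about 250 degrees, with an uncertainty of about 10. Pure rolling would give about 267. That could mean a few percent of slip, or it could be error in reading the tab.

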